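# Kit a lens stack into its lane in build order

## Robot

A 6-joint arm with a two-finger parallel gripper is mounted at the origin on the work surface. World frame = base frame: x ahead of the robot, y to its left, z up, the work surface at z = 0. Lengths are in m, angles in degrees, forces in N, time in s.
With the tool pointing down it reaches from about 0.25 to 0.725 m from the base axis. Payload 9.7 kg.
Tool frame: the origin (TCP) lies at the very end of the fingers, on their centre line; the grasp point (between the pads) lies grasp_offset behind it (grasp_offset is the distance from the TCP to the grasp point, in m); z points along the fingers, y is the line along which they close (so a half turn about z gives the same grasp; the last joint's range is limited). The gripper opens to 85 mm and grips with 20 to 120 N. Pads are 22 mm wide; open, the fingers measure 114 mm over their backs; the gripper's body (76 mm by 85 mm) begins 54 mm behind the grasp point. The pads swing forward as they close: fully open they stand 13 mm farther back than shut.
Start: joints at [75.573, 4.979, 10.078, 95.1, 0, 90], TCP at [0.137, 0.533, 0.198] pointing down, gripper open.
Joint ranges: [-179.16, 179.16], [-48.56, 103.87], [-65.8, 70.77], [-126.05, 130.52], [-82.76, 87.17], [-180, 180]. Speed limits (degrees/s): [127.2, 127.2, 147.25, 180, 180, 180].

## Interface

Orientations are given as [roll, pitch, yaw] about the fixed x, y, z axes, in that order (R = Rz(yaw) Ry(pitch) Rx(roll)).
In Python, from workcell import get_obs, camera, calibration, job_done, recognise, cut_out, mark_of, grasp_offset gives the robot as it stands.
- The arm moves only by the tool servo_tool, never from a script. Its argument "moves" is a list of rows, each a list of 3 entries, a list of its own where there are three numbers: the turn, a rotation vector about the tool's x, y, z in degrees, then the shift along the tool's x, y, z in m, then the opening in per cent of the stroke, from 0 (shut) to 100 (fully open). In form: [[[ax, ay, az], [x, y, z], claw], ...]. A call has 1 to 12 rows; each row shifts and turns the commanded pose from where the row before left it, along the tool's axes as they then stand; what a row does not reach is not made up. A row lasts 1/10 s, in which the tool goes at most 50 mm and 8.59 degrees, less where a joint would pass 70% of its speed; a pose out of reach is approached as far as the arm can. A call is refused whole if a number of a shift passes 0.05 or a number of a turn 8.59, either way. A call with a gripper value outside its range is refused whole. The fingers move at their own pace and stop on an object; "force" is the grip in N (left out, the last holds). Time passes only in rows, so rows that do not move let the fingers close. It gives the time, the measured TCP pose, the force, the opening and the grip force at its end, in the units of the state.
- get_obs(): the state, without advancing time (a new reading comes with each control period).
- camera(name): name is "side" or "top" or "wrist"; returns (picture, depth): 480x640x3 uint8, red, green, blue; 480x640 float32, m along the optical axis (not along the pixel's ray), 0 where there is no reading.
- calibration(name): a dict with "camera_matrix" (3x3 intrinsics, pixels), "dist" ([k1, k2, p1, p2, k3] as OpenCV has them; the pictures are not rectified), "R" (3x3) and "t" (3): a world point X has camera coordinates R X + t. Camera axes: x right, y down, z forward; pixel columns grow to the right and rows downward; lengths in m; the calibration is good to about 2 mm. A picture is of the moment at which its call begins: read the wrist's pose just before it. calibration takes no time and is no camera call; for the wrist camera it gives the pose at the moment of the call.
- job_done(): hands the job in; it is judged then, once.
Trained networks look in the newest picture that a camera, given by its name, has taken for a name from the list of things; names that differ only in an ending like _2 or _b are one class to them, and where a whole thing is asked for, a point or a joint stands for the part that bears it (a point fixed in the world has none). Each returns a list of dicts, best first, with "score" (0 to 1); they miss things now and then, are a little off and sometimes report something else, mostly with a low value. They report only what shows in the picture. A call takes as long as a camera call. They do not tell look-alikes from the thing itself.
- recognise(name, camera): "xyz" ([x, y, z] in m, in the coordinates of the camera as it stood for that picture, good to about 4 mm: the middle of the surface that is visible of it).
- cut_out(name, camera): "mask" (480x640 bool, what is visible of it).
- mark_of(name, camera): "xyz" ([x, y, z] in m, in the coordinates of the camera as it stood for that picture, good to about 4 mm: a listed point, or the origin of a listed thing).
The state is a dict: "time": time; "q": joint angles; "qd": joint speeds; "joint_efforts": joint torques, N m; "ee_pos": TCP position; "tcp_rot": TCP orientation; "wrist_force": force on the tool from outside, world axes, zero at the start; "torque": the same for the moment, N m; "opening": finger opening in m; "grasp_force": force on a finger pad.
Only numpy, scipy, OpenCV 4.12 (cv2) and the standard library are available. Lean on these libraries where they do the work, as an engineer would, in place of code of your own. Each camera call takes 0.05 s, during which the arm holds its last target. There are 200 camera calls.

## Task

Load the kitting lane with the optical stack in build order: first the thick spacer, right up against the end stop, then the glass lens blank, then the retaining ring. Slide the parts along the bench through the lane's open mouth without lifting or tipping them, and close them up so that each touches its neighbour with no gap. Leave the bowl, the jar and the screwdriver where they are.

Things in the scene. Friction and masses are not known exactly. Their poses are not given: they have to be found in the camera images.
- lane: Straight lane fixed to the bench, open on top; the bench itself is its floor (z = 0). Origin: centre of the open mouth, at bench level. The lane runs 220 mm from there along its own -y; its +y points out of the mouth, x across. Two dark steel rails, 12 mm thick and 12 mm high, inner faces at x = -37 and +37 mm.
- lane_stop (a point): Centre of the end stop's inner face, at bench level, in the lane's frame at y = -220 mm; axes as the lane's. The stop is an aluminium block across the lane, 98 mm wide, 25 mm thick, 30 mm high.
- lane_funnel (a point): Centre of the funnel's wide outer end, at bench level, in the lane's frame at y = +36 mm; axes as the lane's. Outside the mouth the rails flare out, still 12 mm high and thick, from 74 to 124 mm apart inside here; outside they reach x = -72 and +72 mm.
- spacer: Spacer: thick-walled aluminium ring lying flat, 70 mm outside, bore 36 mm, 30 mm high, about 0.23 kg. Origin: centre of its underside; z up along its axis.
- blank: Lens blank: solid clear glass disc lying flat, 70 mm across, upright edge 18 mm high, its top slightly domed to 24 mm, about 0.21 kg. Origin: centre of its underside; z up along its axis.
- retainer: Retaining ring: thin-walled aluminium ring lying flat, 70 mm outside, bore 56 mm (wall 7 mm), 20 mm high, about 0.08 kg. Origin: centre of its underside; z up along its axis.
- bowl: Bystander: loose open plastic bowl, 116 mm across the rim, 45 mm high. Origin: centre of its underside.
- jar: Bystander: loose closed jar, 56 mm across, 60 mm high. Origin: centre of its underside.
- driver: Bystander: loose screwdriver about 200 mm long lying on the bench along its own x, handle to -x. Origin: at mid-length, at bench level.
Things that resemble listed ones, but are neither listed nor needed, are in the scene too. What is shaped like the retainer but blue or pink is not meant.

How it is judged:
By the outcome, as a careful person would: the job done as asked, in the order asked, and still so for the second after the job is handed in, with the robot touching nothing.
It also fails if it takes over 72 s, if anything falls off the work surface, if the arm or the gripper's body presses on something with over 40 N, if the wrist force passes 120 N, or if a joint passes its speed limit or range.

## Working session

There is one attempt and no reset: what is moved stays moved. The work goes in short steps, Python scripts to look and compute and a tool call to move; the robot and the scene stay as the last step left them, time stands still between calls to the robot, and variables do not carry over. Pictures are saved under pics/ and viewed, at most 10 in all, crops included, and the job is handed in when it is done.

Besides the shell and the picture viewer there is one more tool, called after ">>>" as name(argument=value, ...) on one line, values as JSON. servo_tool: Moves the arm, as the interface text tells. Its arguments: {"type":"object","properties":{"moves":{"type":"array"},"force":{"type":"number"}},"required":["moves"]}

```bash
ls; mkdir -p pics; cat > h.py <<'E'
import numpy as np, cv2
from workcell import *
def world(p,c): return np.array(c["R"]).T@(np.array(p)-np.array(c["t"]))
def pixw(u,v,c,z):
    K=np.array(c["camera_matrix"]);d=np.array(c["dist"])
    a=cv2.undistortPoints(np.array([[[u,v]]],float),K,d)[0,0]
    R=np.array(c["R"]);o=-R.T@np.array(c["t"]);r=R.T@np.array([a[0],a[1],1])
    return o+r*(z-o[2])/r[2]
def proj(X,c):
    R=np.array(c["R"]);return cv2.projectPoints(np.array(X,float).reshape(-1,3),cv2.Rodrigues(R)[0],np.array(c["t"],float),np.array(c["camera_matrix"]),np.array(c["dist"]))[0].reshape(-1,2)
E
python3 - <<'E'
from h import *
o=get_obs();print(o["time"],o["ee_pos"],o["tcp_rot"],grasp_offset)
for cam in ["top","side"]:
    im,d=camera(cam);cv2.imwrite(f"pics/{cam}0.png",im[:,:,::-1]);c=calibration(cam)
    print(cam,"cam at",world([0,0,0],c))
    for n in ["lane","lane_stop","lane_funnel","spacer","blank","retainer","bowl","jar","driver"]:
        for r in mark_of(n,cam)[:4]:
            w=world(r["xyz"],c);print(n,round(r["score"],2),w.round(3),proj(w,c)[0].round())
E
```

```text
pics
0.0 [0.13695607 0.53239363 0.19768403] [-1.79923824e+02  4.04234000e-04  1.65572622e+02] 0.0187
top cam at [0.42197264 0.05678329 1.3228666 ]
lane 0.81 [ 0.574 -0.07   0.002] [381. 251.]
spacer 0.65 [0.657 0.06  0.001] [328. 219.]
blank 0.69 [ 0.476  0.094 -0.003] [316. 291.]
retainer 0.72 [0.504 0.28  0.   ] [241. 281.]
retainer 0.66 [0.589 0.19  0.003] [277. 247.]
retainer 0.57 [0.696 0.212 0.004] [268. 205.]
retainer 0.48 [0.397 0.232 0.001] [260. 324.]
bowl 0.65 [ 0.416 -0.253  0.005] [457. 313.]
jar 0.81 [ 0.763 -0.12  -0.001] [398. 177.]
driver 0.91 [0.595 0.396 0.006] [196. 245.]
side cam at [0.52140601 1.0849178  0.67314202]
lane 0.83 [ 0.575 -0.068 -0.002] [319. 235.]
lane 0.46 [ 0.57  -0.287  0.003] [324. 194.]
lane_stop 0.58 [ 0.568 -0.285  0.001] [325. 196.]
lane_stop 0.42 [ 0.574 -0.068 -0.   ] [319. 234.]
lane_stop 0.39 [ 0.764 -0.125  0.003] [248. 219.]
lane_funnel 0.71 [ 0.575 -0.035  0.001] [318. 240.]
spacer 0.75 [ 0.659  0.062 -0.   ] [279. 261.]
blank 0.62 [ 0.483  0.09  -0.001] [355. 271.]
retainer 0.92 [ 0.506  0.285 -0.003] [344. 327.]
retainer 0.9 [ 0.39   0.231 -0.002] [401. 312.]
retainer 0.8 [ 0.7    0.21  -0.001] [251. 299.]
retainer 0.65 [0.65  0.314 0.   ] [269. 333.]
bowl 0.58 [ 0.419 -0.255  0.002] [378. 202.]
jar 0.93 [ 0.762 -0.122  0.002] [248. 220.]
jar 0.36 [0.598 0.194 0.002] [301. 295.]
driver 0.58 [0.593 0.394 0.001] [294. 363.]
```

View pics/top0.png

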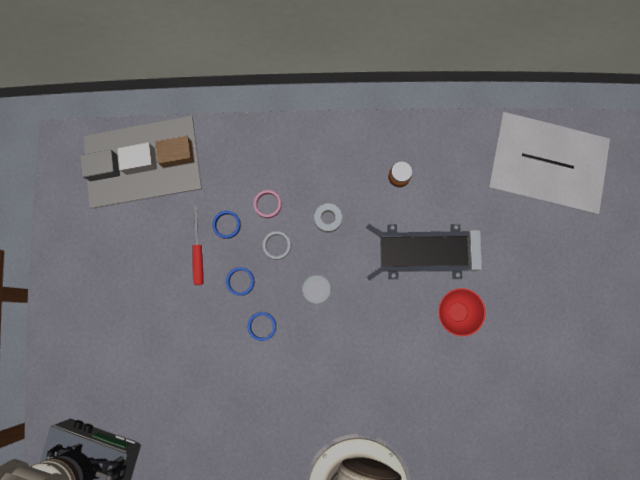

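View pics/side0.png

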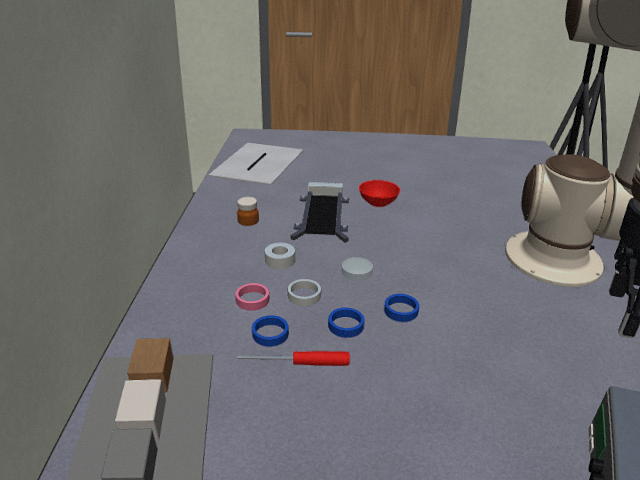

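The top view shows the spacer at (328,217), the blank at (316,289) and the grey retainer at (277,245). The lane mouth is at (381,251) and the stop at (475,250). The blue and pink rings are decoys, and the side view agrees. I'll swing above the lane and look from close by.

>>> servo_tool(moves=[[[0,0,5],[-0.048,0,-0.01],35],[[0,0,5],[-0.048,0,-0.01],35],[[0,0,5],[-0.048,0,-0.01],35],[[0,0,5],[-0.048,0,-0.01],35],[[0,0,5],[-0.048,0,-0.01],35],[[0,0,5],[-0.048,0,-0.01],35],[[0,0,5],[-0.048,0,-0.01],35],[[0,0,5],[-0.048,0,-0.01],35],[[0,0,5],[-0.048,0,-0.01],35],[[0,0,5],[-0.048,0,-0.01],35],[[0,0,5],[-0.048,0,-0.01],35],[[0,0,5],[-0.048,0,-0.01],35]])

```text
time: 2.2
ee_pos: [0.5472, 0.1632, 0.3184]
tcp_rot: [-180.0, 0.0, 105.4]
wrist_force: [0.4, -0.1, -0.3]
opening: 0.0295
grasp_force: 0.0
```

>>> servo_tool(moves=[[[0,0,5],[-0.04,0,-0.01],35],[[0,0,5],[-0.04,0,-0.01],35],[[0,0,5],[-0.04,0,-0.01],35],[[0,0,0],[0,0,0],35]])

```text
time: 2.6
ee_pos: [0.5689, 0.0433, 0.3496]
tcp_rot: [179.9, 0.0, 90.2]
wrist_force: [-0.4, 0.5, 0.1]
opening: 0.03
grasp_force: 0.0
```

```bash
python3 - <<'E'
from h import *
im,d=camera("wrist");cv2.imwrite("pics/w0.png",im[:,:,::-1]);c=calibration("wrist")
o=get_obs();print(o["time"],o["ee_pos"],o["tcp_rot"],o["opening"])
print("cam at",world([0,0,0],c),np.array(c["R"])[2].round(2))
for n in ["lane","lane_stop","lane_funnel","spacer","blank","retainer"]:
        for r in mark_of(n,"wrist")[:4]:
            w=world(r["xyz"],c);print(n,round(r["score"],2),w.round(4),proj(w,c)[0].round())
E
```

```text
2.65 [0.56877897 0.04517363 0.3489124 ] [1.79943334e+02 2.02624637e-03 9.03516038e+01] 0.02944027457515118
cam at [0.56832735 0.1268006  0.52471634] [ 0.   -0.32 -0.95]
lane 0.65 [ 0.5726 -0.0658 -0.0037] [322. 241.]
lane_stop 0.68 [ 5.739e-01 -2.882e-01  1.000e-04] [322. 360.]
spacer 0.56 [ 0.6574  0.0654 -0.0042] [381. 156.]
blank 0.63 [ 0.4821  0.0984 -0.0007] [259. 132.]
```

View pics/w0.png

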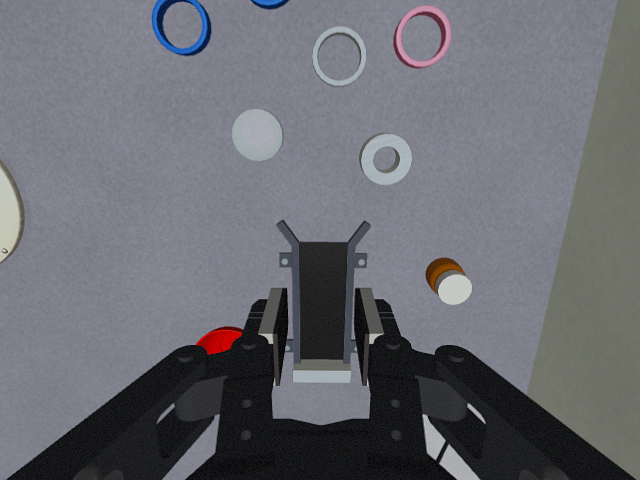

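The wrist view shows the spacer at (386,159), the blank at (258,134) and the retainer at (339,56). The lane mouth is at about (324,242) and the stop's front edge near (322,361). Next I'll turn edges and masks into positions.

```bash
python3 - <<'E'
from h import *
cs={}
for cam in ["wrist","top","side"]:
    im,d=camera(cam);c=calibration(cam);cs[cam]=c
    for n,zt in [("spacer",.030),("blank",.018),("retainer",.020)]:
        for r in cut_out(n,cam)[:4]:
            m=r["mask"];col=im[m].mean(0).astype(int)
            v,u=np.nonzero(m)
            P=np.array([pixw(a,b,c,zt) for a,b in zip(u[::7],v[::7])])
            print(cam,n,round(r["score"],2),"px",u.mean().round(),v.mean().round(),"rgb",col,"at top z:",P[:,:2].mean(0).round(4),"xmid",((P[:,0].max()+P[:,0].min())/2).round(4),"ext",np.ptp(P[:,:2],axis=0).round(3))
c=cs["wrist"]
print("floor mouth",pixw(299,242,c,0.0),pixw(348,241,c,0))
print("rail tops out",pixw(292,250,c,.012),pixw(354,250,c,.012))
print("stop top near edge",pixw(293,361,c,.03),pixw(351,361,c,.03))
print("funnel tips",pixw(278,222,c,.012),pixw(369,222,c,.012))
E
```

```text
wrist spacer 0.91 px 386.0 164.0 rgb [156 165 170] at top z: [0.6575 0.063 ] xmid 0.6567 ext [0.07  0.069]
wrist blank 0.8 px 259.0 138.0 rgb [161 167 173] at top z: [0.483  0.0934] xmid 0.4829 ext [0.07  0.069]
wrist retainer 0.72 px 341.0 59.0 rgb [150 159 163] at top z: [0.5928 0.1926] xmid 0.5921 ext [0.068 0.068]
wrist retainer 0.64 px 183.0 28.0 rgb [ 29  74 139] at top z: [0.3937 0.226 ] xmid 0.3955 ext [0.073 0.066]
wrist retainer 0.63 px 273.0 6.0 rgb [ 29  75 140] at top z: [0.5071 0.2516] xmid 0.5059 ext [0.052 0.014]
wrist retainer 0.62 px 425.0 42.0 rgb [163 112 133] at top z: [0.6975 0.2142] xmid 0.6962 ext [0.07  0.068]
top retainer 0.76 px 267.0 203.0 rgb [143 107 121] at top z: [0.6986 0.218 ] xmid 0.6964 ext [0.069 0.06 ]
top retainer 0.75 px 276.0 244.0 rgb [128 131 135] at top z: [0.5944 0.1926] xmid 0.591 ext [0.065 0.07 ]
top retainer 0.69 px 259.0 326.0 rgb [ 57  83 139] at top z: [0.3929 0.2351] xmid 0.3923 ext [0.068 0.064]
top retainer 0.6 px 226.0 224.0 rgb [ 53  75 125] at top z: [0.6458 0.3131] xmid 0.6447 ext [0.069 0.069]
side spacer 0.93 px 280.0 255.0
[... 267 characters left out ...]
3 ext [0.07  0.091]
side retainer 0.92 px 401.0 308.0 rgb [ 19  48 107] at top z: [0.3938 0.2433] xmid 0.3934 ext [0.062 0.085]
side retainer 0.71 px 304.0 292.0 rgb [123 125 124] at top z: [0.5922 0.2056] xmid 0.591 ext [0.065 0.09 ]
side retainer 0.64 px 346.0 322.0 rgb [ 23  52 113] at top z: [0.5029 0.2951] xmid 0.5039 ext [0.067 0.089]
floor mouth [ 0.5360592 -0.0635885  0.       ] [ 0.6122662  -0.06098834  0.        ]
rail tops out [ 0.52595683 -0.07235568  0.012     ] [ 0.62097784 -0.07117903  0.012     ]
stop top near edge [ 0.5263887  -0.26281095  0.03      ] [ 0.6225074  -0.26161065  0.03      ]
funnel tips [ 0.50565855 -0.02773496  0.012     ] [ 0.64147534 -0.02605562  0.012     ]
```

Heights and sizes check out: each part is 70 mm across at its stated top height. The lane is centred on x≈0.574 and runs along -y, and the robot clears everything else. I'll go behind the spacer at yaw 40, ready for a V-push with both fingers.

>>> servo_tool(moves=[[[0,0,0],[0.0095,0.0223,0.04],35],[[0,0,0],[0.0095,0.0223,0.04],35],[[0,0,0],[0.0095,0.0223,0.04],35],[[0,0,0],[0.0095,0.0223,0.04],35],[[0,0,0],[0.0095,0.0223,0.04],35],[[0,0,0],[0.0095,0.0223,0.04],35],[[0,0,8.4],[0,0,0],35],[[0,0,8.4],[0,0,0],35],[[0,0,8.4],[0,0,0],35],[[0,0,8.4],[0,0,0],35],[[0,0,8.4],[0,0,0],35],[[0,0,8.4],[0,0,0],35]])

```text
time: 4.75
ee_pos: [0.7016, 0.1056, 0.1082]
tcp_rot: [-180.0, 0.0, 39.8]
wrist_force: [0.1, 0.5, 0.8]
opening: 0.0298
grasp_force: 0.0
```

>>> servo_tool(moves=[[[0,0,0],[0,0,0.02],35],[[0,0,0],[0,0,0],35]])

```text
time: 4.95
ee_pos: [0.7004, 0.1055, 0.0857]
tcp_rot: [-179.9, 0.2, 40.2]
wrist_force: [-1.2, -0.2, -1.1]
opening: 0.0298
grasp_force: 0.0
```

```bash
python3 - <<'E'
from h import *
im,d=camera("wrist");cv2.imwrite("pics/w1.png",im[:,:,::-1]);c=calibration("wrist")
o=get_obs();print(o["time"],o["ee_pos"],o["tcp_rot"],o["opening"],o["q"])
for r in mark_of("spacer","wrist")[:2]: print(r["score"],world(r["xyz"],c))
E
```

```text
5.0 [0.70067979 0.10547043 0.08698999] [-1.79915615e+02  1.38635346e-01  4.02003045e+01] 0.02982466448105429 [ 8.56062553e+00  2.68943657e+01  2.45144315e+01  8.77823614e+01
 -8.81895828e-04  1.48360424e+02]
0.77 [ 0.65571235  0.06070525 -0.00154   ]
0.49 [ 0.7664024  -0.12268311 -0.00157056]
```

View pics/w1.png

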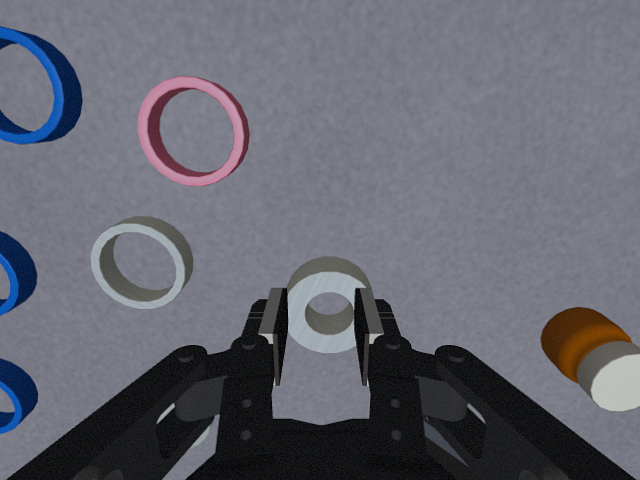

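The spacer is straight ahead of the fingers, at column 328 against their midline at 321. I'll shift 4 mm sideways, descend, and push diagonally to in front of the mouth.

>>> servo_tool(moves=[[[0,0,0],[0,0.004,0.03],35],[[0,0,0],[0,0,0.03],35],[[0,0,0],[0,0,0.015],35],[[0,0,0],[0,0,0.007],35],[[0,0,0],[0,0,0],35]])

```text
time: 5.55
ee_pos: [0.704, 0.1026, 0.0064]
tcp_rot: [-180.0, 0.0, 40.2]
wrist_force: [-0.5, -0.5, -0.6]
opening: 0.0298
grasp_force: 0.0
```

>>> servo_tool(moves=[[[0,0,0],[-0.008,0,0],35],[[0,0,0],[-0.006,0,0],35],[[0,0,0],[-0.008,0,0],35],[[0,0,0],[-0.01,0,0],35],[[0,0,0],[-0.012,0,0],35],[[0,0,0],[-0.014,0,0],35],[[0,0,0],[-0.015,0,0],35],[[0,0,0],[-0.015,0,0],35],[[0,0,0],[-0.013,0,0],35],[[0,0,0],[-0.01,0,0],35],[[0,0,0],[-0.008,0,0],35],[[0,0,0],[-0.005,0,0],35]])

```text
time: 6.75
ee_pos: [0.609, 0.0222, 0.0067]
tcp_rot: [180.0, -0.0, 40.2]
wrist_force: [-0.3, -0.4, 0.5]
opening: 0.0296
grasp_force: 0.0
```

>>> servo_tool(moves=[[[0,0,0],[0,0,0],35],[[0,0,0],[0.015,0,0],35],[[0,0,0],[0.01,0,0],35],[[0,0,0],[0,0,0],35]])

```text
time: 7.15
ee_pos: [0.6294, 0.0397, 0.0061]
tcp_rot: [180.0, -0.0, 40.2]
wrist_force: [-0.7, -0.2, 0.1]
opening: 0.03
grasp_force: 0.0
```

```bash
cat >> h.py <<'E'
def look(n,zt,cam="wrist",name=None):
    im,d=camera(cam);c=calibration(cam)
    o=get_obs();print("t",o["time"],np.round(o["ee_pos"],4),np.round(o["tcp_rot"],1),"open",round(o["opening"],4),"F",np.round(o["wrist_force"],1))
    if name: cv2.imwrite(name,im[:,:,::-1])
    for r in mark_of(n,cam)[:4]: print(n,"mark",round(r["score"],2),world(r["xyz"],c).round(4),proj(world(r["xyz"],c),c)[0].round())
    for r in cut_out(n,cam)[:4]:
        m=r["mask"];v,u=np.nonzero(m);P=np.array([pixw(a,b,c,zt) for a,b in zip(u[::5],v[::5])])
        print(n,"mask",round(r["score"],2),im[m].mean(0).astype(int),"min",P[:,:2].min(0).round(4),"max",P[:,:2].max(0).round(4))
E
python3 - <<'E'
from h import *
look("spacer",.03);look("spacer",.03,"top")
E
```

```text
t 7.2 [0.6288 0.0393 0.006 ] [-180.     0.    40.2] open 0.0299 F [ 0.   0.1 -0.4]
spacer mask 0.84 [147 155 160] min [0.6249 0.0272] max [0.6932 0.0959]
t 7.35 [0.6282 0.0387 0.0062] [-180.     0.    40.2] open 0.0301 F [-0.2 -0.4  0.2]
```

```bash
python3 - <<'E'
from h import *
look("spacer",.03,"wrist","pics/w2.png");look("spacer",.03,"side","pics/s2.png")
a=cv2.imread("pics/w2.png");b=cv2.imread("pics/s2.png")
cv2.imwrite("pics/c2.png",np.hstack([cv2.resize(a,(400,300)),cv2.resize(b[150:390,180:500],(400,300))]))
E
```

```text
t 7.5 [0.6283 0.0386 0.0064] [-180.     0.    40.2] open 0.0299 F [-1.1  0.4 -1. ]
spacer mask 0.82 [147 155 160] min [0.6249 0.0274] max [0.6943 0.0965]
t 7.65 [0.6284 0.0386 0.0065] [180.   -0.   40.2] open 0.0303 F [-1.1 -0.6 -0.2]
spacer mark 0.82 [ 0.6578  0.0594 -0.0009] [280. 260.]
spacer mark 0.46 [ 0.4184 -0.2562  0.0007] [378. 202.]
spacer mask 0.9 [132 137 137] min [0.6199 0.0288] max [0.6848 0.1374]
```

View pics/c2.png

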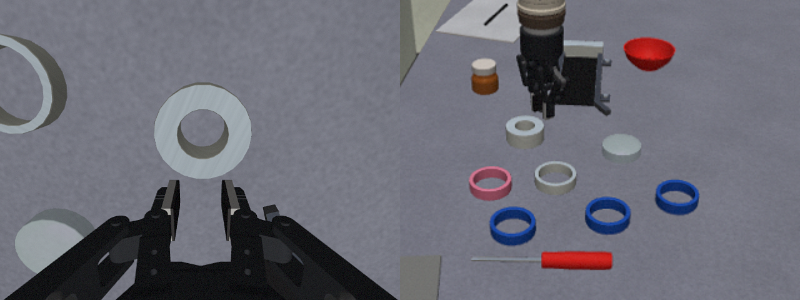

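```bash
python3 - <<'E'
from h import *
o=get_obs();im=cv2.imread("pics/s2.png");c=calibration("side")
p=np.array(o["ee_pos"]);print(p,o["q"],o["time"])
u0,v0=240,180
s=im[v0:300,u0:400];s=cv2.resize(s,None,fx=5,fy=5,interpolation=cv2.INTER_CUBIC)
for z,col in [(0,(0,0,255)),(p[2],(0,255,0)),(.03,(255,0,0)),(.06,(0,255,255))]:
    q=proj([p[0],p[1],z],c)[0];print(z,q)
    cv2.drawMarker(s,tuple(int(k) for k in ((q-[u0,v0])*5)),col,0,14,2)
cv2.imwrite("pics/s2c.png",s)
E
```

```text
[0.6284745  0.0386684  0.00646176] [ 3.52084676e+00  1.63433266e+01  1.89754015e+00  7.55484279e+01
 -4.94482656e-05  1.43355204e+02] 7.75
0 [293.37674611 255.74263788]
0.006461762645985331 [293.34594814 253.41349572]
0.03 [293.23349508 244.82034104]
0.06 [293.08965653 233.6170475 ]
```

View pics/s2c.png

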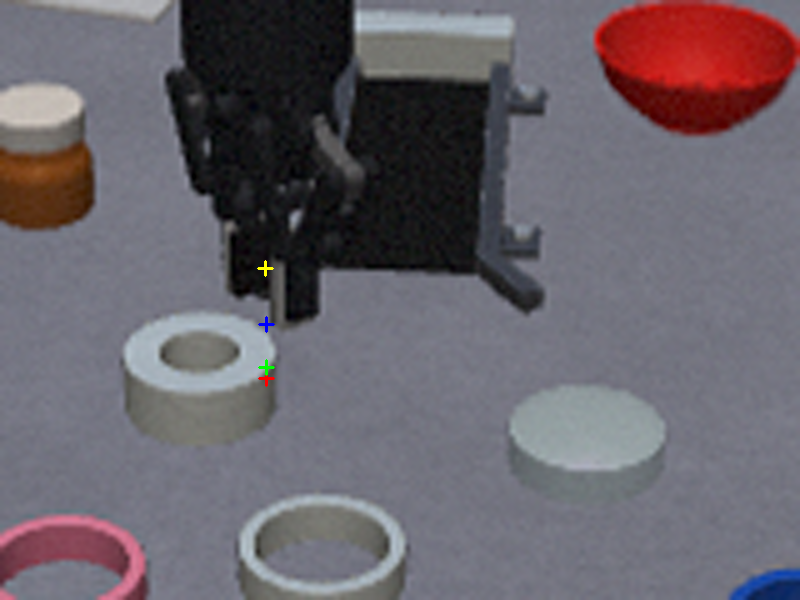

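The side picture shows the fingertips about 30 mm above where the reported TCP projects. The push passed over the spacer and moved nothing. I'll measure the tips in the wrist depth image.

```bash
python3 - <<'E'
from h import *
for cam in ["wrist","side"]:
    im,d=camera(cam);c=calibration(cam);o=get_obs()
    K=np.array(c["camera_matrix"])
    v,u=np.mgrid[0:480,0:640];m=(d>0.05)
    pts=np.stack([u[m],v[m]],1).astype(float)[:,None]
    a=cv2.undistortPoints(pts,K,np.array(c["dist"]))[:,0]
    X=np.c_[a,np.ones(len(a))]*d[m][:,None]
    W=(X-np.array(c["t"]))@np.array(c["R"])
    p=np.array(o["ee_pos"]);y=np.radians(o["tcp_rot"][2])
    r=W-p; tx=r[:,0]*np.cos(y)+r[:,1]*np.sin(y);ty=r[:,0]*np.sin(y)-r[:,1]*np.cos(y)
    dark=im[m].max(1)<70
    s=(abs(tx)<.03)&(abs(ty)<.05)&(W[:,2]>.005)&(W[:,2]<.12)&dark
    print(cam,p,s.sum(),"bench z median",np.median(W[:,2]).round(4))
    for side in (-1,1):
        k=s&(np.sign(ty)==side)
        if k.sum()>5:
            zq=np.percentile(W[k,2],[1,5,20]);low=k&(W[:,2]<zq[1]+.004)
            print(side,"tip z",zq.round(4),"tx",np.percentile(tx[low],[2,98]).round(4),"ty",np.percentile(ty[low],[2,98]).round(4))
E
```

```text
wrist [0.62848375 0.03869395 0.00644867] 33066 bench z median 0.0006
-1 tip z [0.0499 0.0667 0.0919] tx [-0.0102  0.0108] ty [-0.0271 -0.0138]
1 tip z [0.0498 0.0664 0.0915] tx [-0.0099  0.0109] ty [0.0159 0.0291]
side [0.62848087 0.03869523 0.00644331] 556 bench z median 0.0011
-1 tip z [0.0454 0.0514 0.0649] tx [-0.009   0.0118] ty [-0.0324 -0.0172]
1 tip z [0.0414 0.0455 0.0604] tx [-0.0094  0.0089] ty [0.0125 0.0182]
```

Depth confirms it: the tips are at z≈0.04 while the reported TCP z is 0.006. xy agrees. I'll go back behind the spacer and descend in checked steps by vision and force.

>>> servo_tool(moves=[[[0,0,0],[0,0,-0.01],35],[[0,0,0],[0.02,0,-0.01],35],[[0,0,0],[0.025,0,0],35],[[0,0,0],[0.025,0,0],35],[[0,0,0],[0.02,0,0],35],[[0,0,0],[0.008,0,0.01],35],[[0,0,0],[0,0,0.01],35],[[0,0,0],[0,0,0.01],35],[[0,0,0],[0,0,0],35]])

```text
time: 8.75
ee_pos: [0.7015, 0.1011, -0.0061]
tcp_rot: [-179.9, 0.2, 40.1]
wrist_force: [-0.6, -0.4, 0.3]
opening: 0.0301
grasp_force: 0.0
```

```bash
cat >> h.py <<'E'
def tips(cam="side"):
    im,d=camera(cam);c=calibration(cam);o=get_obs()
    K=np.array(c["camera_matrix"]);v,u=np.mgrid[0:480,0:640];m=(d>0.05)
    a=cv2.undistortPoints(np.stack([u[m],v[m]],1).astype(float)[:,None],K,np.array(c["dist"]))[:,0]
    W=(np.c_[a,np.ones(len(a))]*d[m][:,None]-np.array(c["t"]))@np.array(c["R"])
    p=np.array(o["ee_pos"]);y=np.radians(o["tcp_rot"][2]);r=W-p
    tx=r[:,0]*np.cos(y)+r[:,1]*np.sin(y);ty=r[:,0]*np.sin(y)-r[:,1]*np.cos(y)
    s=(abs(tx)<.014)&(abs(ty)<.05)&(im[m].max(1)<75)
    print(cam,p.round(4),o["wrist_force"].round(1) if hasattr(o["wrist_force"],"round") else o["wrist_force"],"z hist",np.histogram(W[s,2],np.arange(-.005,.1,.005)))
E
python3 - <<'E'
from h import *
tips("side");tips("wrist")
E
```

```text
side [ 0.702   0.1012 -0.0048] [-0.2  0.4  0.5] z hist (array([ 0,  0,  0,  0,  0,  0,  7, 14, 30, 26, 27, 31, 30, 29, 19, 29, 50,
       59, 34, 28]), array([-0.005,  0.   ,  0.005,  0.01 ,  0.015,  0.02 ,  0.025,  0.03 ,
        0.035,  0.04 ,  0.045,  0.05 ,  0.055,  0.06 ,  0.065,  0.07 ,
        0.075,  0.08 ,  0.085,  0.09 ,  0.095]))
wrist [ 0.7026  0.1013 -0.0039] [-0.8  0.5 -0.4] z hist (array([   0,    2,    0,    0,    0,    0,    1,  120,  254,  353,  395,
        435,  478,  357,  777,  958, 1827, 4027, 5422, 2634]), array([-0.005,  0.   ,  0.005,  0.01 ,  0.015,  0.02 ,  0.025,  0.03 ,
        0.035,  0.04 ,  0.045,  0.05 ,  0.055,  0.06 ,  0.065,  0.07 ,
        0.075,  0.08 ,  0.085,  0.09 ,  0.095]))
```

>>> servo_tool(moves=[[[0,0,0],[0,0,0.006],35],[[0,0,0],[0,0,0.006],35],[[0,0,0],[0,0,0.004],35],[[0,0,0],[0,0,0],35]])

```text
time: 9.25
ee_pos: [0.7029, 0.1019, -0.0206]
tcp_rot: [-180.0, 0.1, 40.2]
wrist_force: [-0.1, 0.5, 0.0]
opening: 0.0302
grasp_force: 0.0
```

```bash
python3 - <<'E'
from h import *
tips("side");tips("wrist")
E
```

```text
side [ 0.7031  0.1019 -0.0201] [ 0.1 -0.1  0.6] z hist (array([ 0,  1,  0,  5, 15, 26, 28, 30, 26, 35, 22, 21, 18, 47, 63, 28, 32,
       48, 26, 25]), array([-0.005,  0.   ,  0.005,  0.01 ,  0.015,  0.02 ,  0.025,  0.03 ,
        0.035,  0.04 ,  0.045,  0.05 ,  0.055,  0.06 ,  0.065,  0.07 ,
        0.075,  0.08 ,  0.085,  0.09 ,  0.095]))
wrist [ 0.7033  0.102  -0.0197] [0.4 0.  0.2] z hist (array([   0,    1,    0,    7,  132,  284,  361,  411,  433,  482,  335,
        804, 1166, 1908, 4909, 4648, 2581, 2214, 4340, 4401]), array([-0.005,  0.   ,  0.005,  0.01 ,  0.015,  0.02 ,  0.025,  0.03 ,
        0.035,  0.04 ,  0.045,  0.05 ,  0.055,  0.06 ,  0.065,  0.07 ,
        0.075,  0.08 ,  0.085,  0.09 ,  0.095]))
```

Tips are at z≈0.014 with no contact. I'll go 6 mm lower, then push diagonally. The tip is about 34 mm above the reported TCP.

>>> servo_tool(moves=[[[0,0,0],[0,0,0.003],35],[[0,0,0],[0,0,0.003],35],[[0,0,0],[-0.008,0,0],35],[[0,0,0],[-0.006,0,0],35],[[0,0,0],[-0.006,0,0],35],[[0,0,0],[-0.008,0,0],35],[[0,0,0],[-0.008,0,0],35],[[0,0,0],[0,0,0],35]])

```text
time: 10.15
ee_pos: [0.6751, 0.0779, -0.0253]
tcp_rot: [180.0, 0.0, 40.1]
wrist_force: [0.6, -0.3, 0.9]
opening: 0.0298
grasp_force: 0.0
```

```bash
python3 - <<'E'
from h import *
look("spacer",.03)
E
```

```text
t 10.2 [ 0.6755  0.0782 -0.0253] [180.   -0.   40.1] open 0.0296 F [-0.8 -0.4 -0.1]
spacer mark 0.69 [6.42e-01 5.08e-02 1.00e-04] [317. 371.]
spacer mask 0.95 [123 128 127] min [0.6309 0.0343] max [0.6881 0.0898]
```

The spacer is riding in the V, 43 mm ahead as computed. Continuing.

>>> servo_tool(moves=[[[0,0,0],[-0.006,0,0],35],[[0,0,0],[-0.009,0,0],35],[[0,0,0],[-0.01,0,0],35],[[0,0,0],[-0.01,0,0],35],[[0,0,0],[-0.01,0,0],35],[[0,0,0],[-0.01,0,0],35],[[0,0,0],[-0.01,0,0],35],[[0,0,0],[-0.01,0,0],35],[[0,0,0],[-0.007,0,0],35],[[0,0,0],[-0.004,0,0],35],[[0,0,0],[-0.002,0,0],35],[[0,0,0],[0,0,0],35]])

```text
time: 11.5
ee_pos: [0.6084, 0.0218, -0.0257]
tcp_rot: [-180.0, 0.0, 40.2]
wrist_force: [0.3, 0.1, -0.1]
opening: 0.0301
grasp_force: 0.0
```

```bash
python3 - <<'E'
from h import *
look("spacer",.03);look("spacer",.03,"side")
E
```

```text
t 11.55 [ 0.6085  0.0219 -0.0257] [-180.     0.    40.2] open 0.0297 F [ 0.7 -0.4  1. ]
spacer mark 0.93 [ 0.5771 -0.0092 -0.0036] [325. 368.]
spacer mask 0.69 [122 127 127] min [ 0.5642 -0.0216] max [0.6214 0.0342]
t 11.7 [ 0.6086  0.0221 -0.0258] [-180.     0.    40.2] open 0.0298 F [-0.6 -0.5 -0.7]
spacer mark 0.74 [0.5927 0.395  0.0023] [295. 363.]
spacer mark 0.67 [ 0.5771 -0.0082  0.0014] [316. 246.]
spacer mask 0.73 [130 133 133] min [ 0.5419 -0.0308] max [0.5828 0.07  ]
```

Spacer sits at (0.577, -0.009) in front of the mouth. I'll back off, square up to yaw 90 and get behind it.

>>> servo_tool(moves=[[[0,0,0],[0.015,0,0],35],[[0,0,0],[0.02,0,0],35],[[0,0,-8.3],[0,0,0],35],[[0,0,-8.3],[0,0,0],35],[[0,0,-8.3],[0,0,0],35],[[0,0,-8.3],[0,0,0],35],[[0,0,-8.3],[0,0,0],35],[[0,0,-8.3],[0,0,0],35],[[0,0,0],[0.008,-0.01,0],35],[[0,0,0],[0,-0.025,0],35],[[0,0,0],[0,-0.025,0],35],[[0,0,0],[0,0,0],35]])

```text
time: 13.0
ee_pos: [0.5723, 0.0531, -0.0259]
tcp_rot: [-179.9, 0.0, 89.7]
wrist_force: [0.8, 0.4, 0.2]
opening: 0.03
grasp_force: 0.0
```

```bash
python3 - <<'E'
from h import *
look("spacer",.03,name="pics/w3.png")
c=calibration("wrist")
im=cv2.imread("pics/w3.png")
for x in (.537,.611):
  for y in (-.07,-.17,-.287):
    cv2.drawMarker(im,tuple(int(k) for k in proj([x,y,0],c)[0]),(0,0,255),0,10,1)
cv2.imwrite("pics/w3.png",im)
E
```

```text
t 13.05 [ 0.5741  0.0531 -0.0254] [-180.    -0.    89.8] open 0.0299 F [ 0.5  0.4 -0.2]
spacer mark 0.81 [ 0.577  -0.0044 -0.0042] [326. 386.]
spacer mask 0.81 [125 129 129] min [0.5535 0.0079] max [0.595  0.0477]
```

View pics/w3.png

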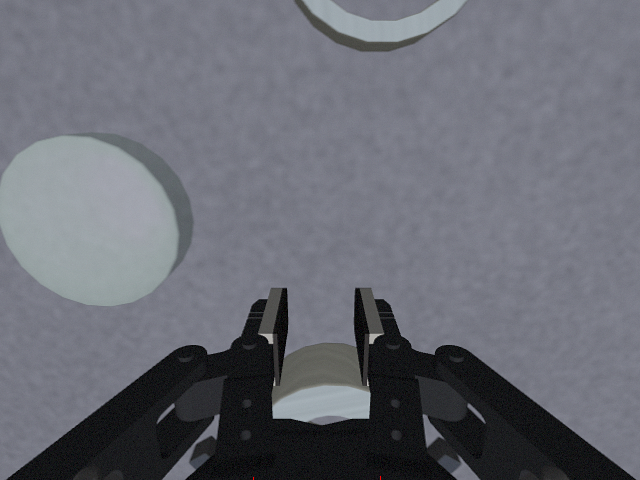

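Spacer is centred between the fingers (column 322). Pushing it into the lane.

>>> servo_tool(moves=[[[0,0,0],[-0.01,0,0],35],[[0,0,0],[-0.008,0,0],35],[[0,0,0],[-0.008,0,0],35],[[0,0,0],[-0.01,0,0],35],[[0,0,0],[-0.011,0,0],35],[[0,0,0],[-0.011,0,0],35],[[0,0,0],[-0.011,0,0],35],[[0,0,0],[-0.011,0,0],35],[[0,0,0],[-0.011,0,0],35],[[0,0,0],[-0.011,0,0],35],[[0,0,0],[-0.009,0,0],35],[[0,0,0],[-0.005,0,0],35]])

```text
time: 14.35
ee_pos: [0.5749, -0.0642, -0.0258]
tcp_rot: [-180.0, -0.0, 89.9]
wrist_force: [-3.5, 3.6, -0.4]
opening: 0.0299
grasp_force: 2.1
```

```bash
python3 - <<'E'
from h import *
look("spacer",.03,"side");look("spacer",.03,"top")
look("lane_stop",.03,"top")
E
```

```text
t 14.4 [ 0.575  -0.0646 -0.0258] [-180.     0.    89.9] open 0.0299 F [-1.7 -0.4  0.2]
spacer mark 0.55 [ 5.753e-01 -1.089e-01  4.000e-04] [319. 226.]
spacer mark 0.21 [0.5996 0.1947 0.0015] [300. 296.]
spacer mask 0.86 [126 129 127] min [ 0.5587 -0.1395] max [ 0.5906 -0.0249]
t 14.55 [ 0.5758 -0.0638 -0.0255] [180.   0.  90.] open 0.0297 F [-0.4  1.1  0.3]
t 14.7 [ 0.5757 -0.0633 -0.0254] [180.   0.  90.] open 0.0298 F [-0.8  0.  -0.3]
lane_stop mark 0.62 [ 0.5712 -0.2854  0.0012] [466. 251.]
lane_stop mask 0.89 [73 73 75] min [ 0.5037 -0.3146] max [ 0.6349 -0.1963]
```

In the lane, with low force. Carrying on toward the stop, drifting 3 mm in -x with the lane.

>>> servo_tool(moves=[[[0,0,0],[-0.008,-0.0015,0],35],[[0,0,0],[-0.011,0,0],35],[[0,0,0],[-0.012,0,0],35],[[0,0,0],[-0.013,0,0],35],[[0,0,0],[-0.013,-0.0005,0],35],[[0,0,0],[-0.013,0,0],35],[[0,0,0],[-0.013,-0.0005,0],35],[[0,0,0],[-0.013,0,0],35],[[0,0,0],[-0.013,0,0],35],[[0,0,0],[-0.011,0,0],35],[[0,0,0],[-0.008,0,0],35],[[0,0,0],[-0.004,0,0],35]])

```text
time: 16.0
ee_pos: [0.5728, -0.1962, -0.0256]
tcp_rot: [180.0, -0.0, 89.9]
wrist_force: [-0.4, 2.6, 3.3]
opening: 0.03
grasp_force: 1.7
```

>>> servo_tool(moves=[[[0,0,0],[-0.002,0,0],35],[[0,0,0],[-0.002,0,0],35],[[0,0,0],[-0.001,0,0],35]])

```text
time: 16.3
ee_pos: [0.5728, -0.2002, -0.0256]
tcp_rot: [-180.0, -0.0, 90.0]
wrist_force: [-0.1, 3.2, 2.2]
opening: 0.03
grasp_force: 1.5
```

>>> servo_tool(moves=[[[0,0,0],[-0.002,0,0],35],[[0,0,0],[-0.0015,0,0],35],[[0,0,0],[-0.0015,0,0],35]])

```text
time: 16.6
ee_pos: [0.5728, -0.2054, -0.0256]
tcp_rot: [-180.0, 0.0, 90.0]
wrist_force: [0.4, 2.6, 1.6]
opening: 0.03
grasp_force: 1.5
```

>>> servo_tool(moves=[[[0,0,0],[-0.0015,0,0],35],[[0,0,0],[-0.001,0,0],35]])

```text
time: 16.8
ee_pos: [0.5727, -0.208, -0.0256]
tcp_rot: [-180.0, 0.0, 90.0]
wrist_force: [0.5, 2.9, 2.3]
opening: 0.0299
grasp_force: 1.5
```

>>> servo_tool(moves=[[[0,0,0],[-0.001,0,0],35],[[0,0,0],[-0.001,0,0],35]])

```text
time: 17.0
ee_pos: [0.5727, -0.2097, -0.0256]
tcp_rot: [180.0, -0.0, 90.0]
wrist_force: [-0.8, 8.7, 4.5]
opening: 0.0299
grasp_force: 4.1
```

>>> servo_tool(moves=[[[0,0,0],[-0.001,0,0],35],[[0,0,0],[-0.001,0,0],35]])

```text
time: 17.2
ee_pos: [0.5727, -0.2098, -0.0256]
tcp_rot: [-180.0, -0.2, 90.0]
wrist_force: [-0.4, 17.3, 4.7]
opening: 0.0297
grasp_force: 8.5
```

>>> servo_tool(moves=[[[0,0,0],[-0.001,0,0],35]])

```text
time: 17.3
ee_pos: [0.5727, -0.2098, -0.0256]
tcp_rot: [-180.0, -0.3, 90.1]
wrist_force: [-0.0, 21.5, 7.0]
opening: 0.0297
grasp_force: 10.8
```

Force climbed to 21 N with no travel: the spacer is on the stop, which puts the stop face at y≈-0.2875. Now for the blank: back off, lift, and go behind it at yaw 134.

>>> servo_tool(moves=[[[0,0,0],[0.01,0,0],35],[[0,0,0],[0.02,0,0],35],[[0,0,0],[0.03,0,-0.03],35],[[0,0,0],[0.04,0,-0.04],35],[[0,0,0],[0.045,-0.02,-0.01],35],[[0,0,0],[0.045,-0.025,0],35],[[0,0,0],[0.045,-0.03,0],35],[[0,0,0],[0.045,-0.03,0],35],[[0,0,0],[0.045,-0.03,0],35],[[0,0,0],[0.022,0,0],35],[[0,0,0],[0,0,0],35]])

```text
time: 18.4
ee_pos: [0.4451, 0.1197, 0.0499]
tcp_rot: [179.9, 0.0, 90.2]
wrist_force: [-0.0, -0.6, -0.8]
opening: 0.0299
grasp_force: 0.0
```

>>> servo_tool(moves=[[[0,0,-7.35],[0,0,0],35],[[0,0,-7.35],[0,0,0],35],[[0,0,-7.35],[0,0,0],35],[[0,0,-7.35],[0,0,0],35],[[0,0,-7.35],[0,0,0],35],[[0,0,-7.35],[0,0,0],35],[[0,0,0],[0,0,0],35]])

```text
time: 19.1
ee_pos: [0.4458, 0.1169, 0.0495]
tcp_rot: [-180.0, 0.0, 134.1]
wrist_force: [-0.1, 1.0, -1.1]
opening: 0.0299
grasp_force: 0.0
```

```bash
python3 - <<'E'
from h import *
look("blank",.018);look("spacer",.03,"top")
E
```

```text
t 19.15 [0.4458 0.117  0.0495] [-180.     0.   133.9] open 0.0299 F [ 0.  -0.3 -0. ]
blank mark 0.57 [0.4821 0.0949 0.0005] [337. 295.]
blank mask 0.65 [148 156 160] min [0.443  0.0583] max [0.5142 0.1309]
t 19.3 [0.4456 0.1174 0.0496] [-180.     0.   133.9] open 0.0297 F [-0.6 -0.  -0.5]
spacer mark 0.61 [ 0.5746 -0.2477 -0.0026] [451. 250.]
spacer mark 0.19 [ 0.4149 -0.2552  0.0064] [458. 314.]
spacer mask 0.83 [133 136 139] min [ 0.5354 -0.287 ] max [ 0.6048 -0.2148]
```

Spacer spans y -0.287 to -0.215, so it's on the stop. Blank is at (0.482, 0.094). I'll correct the start, descend and push.

>>> servo_tool(moves=[[[0,0,0],[0.023,0.01,0],35],[[0,0,0],[0,0,0.03],35],[[0,0,0],[0,0,0.025],35],[[0,0,0],[0,0,0.013],35],[[0,0,0],[0,0,0.007],35],[[0,0,0],[0,0,0],35],[[0,0,0],[-0.01,0,0],35],[[0,0,0],[-0.007,0,0],35],[[0,0,0],[-0.006,0,0],35],[[0,0,0],[-0.008,0,0],35],[[0,0,0],[-0.009,0,0],35],[[0,0,0],[-0.01,0,0],35]])

```text
time: 20.6
ee_pos: [0.4721, 0.1049, -0.025]
tcp_rot: [180.0, -0.0, 134.1]
wrist_force: [-2.4, 2.5, 3.0]
opening: 0.0302
grasp_force: 1.7
```

>>> servo_tool(moves=[[[0,0,0],[-0.01,0,0],35],[[0,0,0],[-0.01,0,0],35],[[0,0,0],[-0.01,0,0],35],[[0,0,0],[-0.01,0,0],35],[[0,0,0],[-0.01,0,0],35],[[0,0,0],[-0.01,0,0],35],[[0,0,0],[-0.01,0,0],35],[[0,0,0],[-0.01,0,0],35],[[0,0,0],[-0.01,0,0],35],[[0,0,0],[-0.007,0,0],35],[[0,0,0],[-0.004,0,0],35],[[0,0,0],[-0.002,0,0],35]])

```text
time: 21.8
ee_pos: [0.5433, 0.0311, -0.0255]
tcp_rot: [-180.0, -0.0, 134.1]
wrist_force: [-1.5, 2.3, 2.0]
opening: 0.03
grasp_force: 1.4
```

```bash
python3 - <<'E'
from h import *
look("blank",.018);look("blank",.018,"side");look("blank",.018,"top")
E
```

```text
t 21.85 [ 0.5433  0.031  -0.0254] [-180.     0.   134.1] open 0.0301 F [-1.2  0.6  0.3]
blank mark 0.89 [ 5.753e-01 -5.000e-04  2.100e-03] [324. 376.]
blank mask 0.85 [148 154 159] min [ 0.534  -0.0249] max [0.5966 0.0384]
t 22.0 [ 0.5431  0.0313 -0.0254] [-180.     0.   134.1] open 0.0299 F [0.8 0.2 0.3]
blank mark 0.73 [ 0.5748  0.     -0.0021] [317. 249.]
blank mask 0.61 [128 137 141] min [ 0.5385 -0.0196] max [0.6031 0.0596]
t 22.15 [ 0.5431  0.0314 -0.0254] [-180.     0.   134.1] open 0.03 F [0.4 0.9 0.1]
blank mask 0.68 [149  61  61] min [0.4966 0.3734] max [0.6939 0.4025]
```

Blank is at (0.574, 0.000). I'll back off, square up and line up behind it, then push.

>>> servo_tool(moves=[[[0,0,0],[0.015,0,0],35],[[0,0,0],[0.022,0,0],35],[[0,0,7.35],[0,0,0],35],[[0,0,7.35],[0,0,0],35],[[0,0,7.35],[0,0,0],35],[[0,0,7.35],[0,0,0],35],[[0,0,7.35],[0,0,0],35],[[0,0,7.35],[0,0,0],35],[[0,0,0],[0.01,0.008,0],35],[[0,0,0],[0,0.025,0],35],[[0,0,0],[0,0.024,0],35],[[0,0,0],[0,0,0],35]])

```text
time: 23.45
ee_pos: [0.5766, 0.069, -0.0254]
tcp_rot: [179.9, -0.0, 90.2]
wrist_force: [0.3, 0.1, -0.4]
opening: 0.0297
grasp_force: 0.0
```

>>> servo_tool(moves=[[[0,0,0],[-0.01,-0.0025,0],35],[[0,0,0],[-0.01,0,0],35],[[0,0,0],[-0.008,0,0],35],[[0,0,0],[-0.009,0,0],35],[[0,0,0],[-0.011,0,0],35],[[0,0,0],[-0.011,0,0],35],[[0,0,0],[-0.011,0,0],35],[[0,0,0],[-0.011,0,0],35],[[0,0,0],[-0.011,0,0],35],[[0,0,0],[-0.011,0,0],35],[[0,0,0],[-0.011,0,0],35],[[0,0,0],[-0.011,0,0],35]])

```text
time: 24.65
ee_pos: [0.5718, -0.058, -0.0253]
tcp_rot: [180.0, -0.0, 90.0]
wrist_force: [-0.0, 1.8, 0.7]
opening: 0.0301
grasp_force: 0.8
```

>>> servo_tool(moves=[[[0,0,0],[-0.012,0,0],35],[[0,0,0],[-0.012,0,0],35],[[0,0,0],[-0.012,0,0],35],[[0,0,0],[-0.012,0,0],35],[[0,0,0],[-0.01,0,0],35],[[0,0,0],[-0.008,0,0],35],[[0,0,0],[-0.005,0,0],35],[[0,0,0],[-0.003,0,0],35],[[0,0,0],[-0.002,0,0],35]])

```text
time: 25.55
ee_pos: [0.5718, -0.1332, -0.0253]
tcp_rot: [-180.0, -0.0, 90.0]
wrist_force: [-0.2, 1.9, 1.6]
opening: 0.0297
grasp_force: 1.0
```

```bash
python3 - <<'E'
from h import *
look("blank",.018,"side");look("blank",.018,"top")
E
```

```text
t 25.6 [ 0.5718 -0.1333 -0.0253] [-180.    0.   90.] open 0.0299 F [0.3 1.  0.7]
blank mark 0.73 [ 0.5729 -0.1774 -0.0009] [322. 214.]
blank mask 0.66 [105 114 111] min [ 0.5395 -0.2095] max [ 0.5819 -0.1181]
t 25.75 [ 0.5718 -0.1331 -0.0254] [-180.    0.   90.] open 0.029 F [ 0.3  0.3 -0.1]
```

Expected contact is at TCP y≈-0.1395. Closing slowly.

>>> servo_tool(moves=[[[0,0,0],[-0.002,0,0],35],[[0,0,0],[-0.002,0,0],35],[[0,0,0],[-0.001,0,0],35],[[0,0,0],[-0.001,0,0],35]])

```text
time: 26.25
ee_pos: [0.5718, -0.1392, -0.0254]
tcp_rot: [-180.0, -0.0, 90.0]
wrist_force: [-0.4, 0.1, -0.7]
opening: 0.03
grasp_force: 0.4
```

>>> servo_tool(moves=[[[0,0,0],[-0.001,0,0],35],[[0,0,0],[-0.001,0,0],35]])

```text
time: 26.45
ee_pos: [0.5717, -0.1399, -0.0254]
tcp_rot: [-180.0, -0.1, 90.0]
wrist_force: [0.0, 9.9, 2.0]
opening: 0.0298
grasp_force: 4.5
```

>>> servo_tool(moves=[[[0,0,0],[-0.001,0,0],35]])

```text
time: 26.55
ee_pos: [0.5717, -0.1401, -0.0254]
tcp_rot: [-180.0, -0.2, 90.0]
wrist_force: [0.0, 15.1, 2.3]
opening: 0.03
grasp_force: 6.4
```

Blank is closed up against the spacer at 15 N. Now I'll go behind the retainer.

>>> servo_tool(moves=[[[0,0,0],[0.01,0,0],35],[[0,0,0],[0.02,0,0],35],[[0,0,0],[0.03,0,-0.03],35],[[0,0,0],[0.04,0,-0.04],35],[[0,0,0],[0.045,0.005,-0.01],35],[[0,0,0],[0.045,0.005,0],35],[[0,0,0],[0.045,0.005,0],35],[[0,0,0],[0.045,0.005,0],35],[[0,0,0],[0.045,0.002,0],35],[[0,0,0],[0.045,0,0],35],[[0,0,0],[0.032,0,0],35],[[0,0,0],[0,0,0],35]])

```text
time: 27.75
ee_pos: [0.5935, 0.2592, 0.0497]
tcp_rot: [180.0, -0.0, 90.2]
wrist_force: [0.2, -0.6, -0.3]
opening: 0.03
grasp_force: 0.0
```

```bash
python3 - <<'E'
from h import *
look("retainer",.02);look("blank",.018,"top")
E
```

```text
t 27.8 [0.5936 0.2572 0.0497] [180.    0.   90.1] open 0.0298 F [ 0.2 -1.  -1. ]
retainer mark 0.85 [ 0.3974  0.2256 -0.0017] [ 41. 280.]
retainer mask 0.92 [ 14  56 116] min [0.3788 0.1924] max [0.4413 0.267 ]
retainer mask 0.85 [ 30  83 155] min [0.6119 0.2815] max [0.6821 0.3507]
retainer mask 0.68 [147  91 110] min [0.6586 0.1782] max [0.7324 0.2527]
retainer mask 0.55 [125 129 127] min [0.5681 0.1551] max [0.6208 0.2325]
t 27.95 [0.5941 0.2544 0.0501] [180.    0.   89.9] open 0.0305 F [-0.1 -0.8  0.4]
blank mark 0.73 [ 5.705e-01 -1.815e-01 -4.000e-04] [425. 252.]
blank mask 0.74 [116 118 118] min [ 0.5353 -0.2179] max [ 0.6051 -0.1476]
```

The blank touches the spacer. The grey retainer is centred ahead, so I'll descend and push.

>>> servo_tool(moves=[[[0,0,0],[0.005,0,0.02],35],[[0,0,0],[0,0,0.025],35],[[0,0,0],[0,0,0.018],35],[[0,0,0],[0,0,0.012],35],[[0,0,0],[0,0,0],35],[[0,0,0],[-0.01,0,0],35],[[0,0,0],[-0.007,0,0],35],[[0,0,0],[-0.007,0,0],35],[[0,0,0],[-0.009,-0.001,0],35],[[0,0,0],[-0.01,-0.0012,0],35],[[0,0,0],[-0.01,-0.0012,0],35],[[0,0,0],[-0.01,-0.0012,0],35]])

```text
time: 29.25
ee_pos: [0.5893, 0.1964, -0.0248]
tcp_rot: [180.0, -0.0, 90.0]
wrist_force: [-0.1, 1.0, 0.1]
opening: 0.03
grasp_force: 0.7
```

```bash
python3 - <<'E'
from h import *
look("retainer",.02,"side")
E
```

```text
t 29.3 [ 0.5891  0.195  -0.0249] [-180.     0.    89.9] open 0.0296 F [ 1.5 -1.4  0.3]
retainer mark 0.67 [0.6987 0.2115 0.0022] [252. 298.]
retainer mark 0.66 [ 0.503   0.2829 -0.0026] [346. 327.]
retainer mark 0.58 [ 0.5925  0.1558 -0.    ] [305. 286.]
retainer mark 0.58 [0.3892 0.2352 0.0041] [402. 311.]
retainer mask 0.69 [ 25  54 113] min [0.3623 0.1947] max [0.4254 0.2864]
retainer mask 0.67 [ 22  52 114] min [0.4686 0.2493] max [0.5355 0.3392]
retainer mask 0.63 [125 127 124] min [0.5544 0.1209] max [0.6066 0.2122]
retainer mask 0.61 [147  80  99] min [0.6615 0.1852] max [0.7301 0.2729]
```

>>> servo_tool(moves=[[[0,0,0],[-0.008,-0.001,0],35],[[0,0,0],[-0.01,-0.0014,0],35],[[0,0,0],[-0.011,-0.0015,0],35],[[0,0,0],[-0.011,-0.0015,0],35],[[0,0,0],[-0.011,-0.0015,0],35],[[0,0,0],[-0.011,-0.0015,0],35],[[0,0,0],[-0.011,-0.0015,0],35],[[0,0,0],[-0.011,-0.0015,0],35],[[0,0,0],[-0.011,-0.0015,0],35],[[0,0,0],[-0.011,-0.0015,0],35],[[0,0,0],[-0.008,-0.001,0],35],[[0,0,0],[-0.005,0,0],35]])

```text
time: 30.6
ee_pos: [0.5738, 0.0774, -0.0249]
tcp_rot: [-180.0, 0.0, 89.9]
wrist_force: [0.1, -0.4, -1.3]
opening: 0.03
grasp_force: 0.2
```

```bash
python3 - <<'E'
from h import *
look("retainer",.02,"side")
E
```

```text
t 30.65 [ 0.5739  0.0771 -0.0249] [-180.     0.    89.9] open 0.0297 F [ 0.4 -1.  -0. ]
retainer mark 0.88 [ 0.7008  0.2119 -0.0009] [251. 299.]
retainer mark 0.7 [ 0.5022  0.2849 -0.002 ] [346. 327.]
retainer mark 0.69 [0.5778 0.0383 0.0023] [315. 256.]
retainer mark 0.66 [ 6.460e-01  3.151e-01 -5.000e-04] [271. 333.]
retainer mask 0.92 [ 21  50 110] min [0.3621 0.1993] max [0.4268 0.2863]
retainer mask 0.88 [ 23  53 114] min [0.6099 0.2856] max [0.6795 0.3736]
retainer mask 0.78 [ 31  58 115] min [0.4666 0.249 ] max [0.5393 0.3391]
retainer mask 0.63 [122 124 122] min [ 0.5595 -0.0037] max [0.5911 0.0964]
```

>>> servo_tool(moves=[[[0,0,0],[-0.008,0,0],35],[[0,0,0],[-0.01,0,0],35],[[0,0,0],[-0.011,0,0],35],[[0,0,0],[-0.011,-0.0005,0],35],[[0,0,0],[-0.011,-0.0005,0],35],[[0,0,0],[-0.011,0,0],35],[[0,0,0],[-0.011,0,0],35],[[0,0,0],[-0.011,0,0],35],[[0,0,0],[-0.011,0,0],35],[[0,0,0],[-0.011,0,0],35],[[0,0,0],[-0.01,0,0],35],[[0,0,0],[-0.008,0,0],35]])

```text
time: 31.95
ee_pos: [0.5729, -0.0467, -0.025]
tcp_rot: [180.0, 0.0, 90.0]
wrist_force: [-0.2, 1.0, -0.3]
opening: 0.0297
grasp_force: 0.4
```

>>> servo_tool(moves=[[[0,0,0],[-0.005,0,0],35],[[0,0,0],[-0.003,0,0],35],[[0,0,0],[-0.003,0,0],35],[[0,0,0],[-0.002,0,0],35]])

```text
time: 32.35
ee_pos: [0.5729, -0.0587, -0.0249]
tcp_rot: [-180.0, -0.0, 90.0]
wrist_force: [0.1, 1.6, 1.7]
opening: 0.0299
grasp_force: 0.4
```

>>> servo_tool(moves=[[[0,0,0],[-0.002,0,0],35],[[0,0,0],[-0.001,0,0],35]])

```text
time: 32.55
ee_pos: [0.5729, -0.0617, -0.0249]
tcp_rot: [180.0, 0.0, 90.0]
wrist_force: [-0.3, 1.0, -0.4]
opening: 0.0302
grasp_force: 0.4
```

>>> servo_tool(moves=[[[0,0,0],[-0.002,0,0],35],[[0,0,0],[-0.002,0,0],35],[[0,0,0],[-0.002,0,0],35],[[0,0,0],[-0.001,0,0],35],[[0,0,0],[-0.001,0,0],35]])

```text
time: 33.05
ee_pos: [0.5728, -0.0693, -0.025]
tcp_rot: [-180.0, -0.1, 90.0]
wrist_force: [-0.3, 7.0, 0.9]
opening: 0.0297
grasp_force: 3.0
```

>>> servo_tool(moves=[[[0,0,0],[-0.001,0,0],35],[[0,0,0],[-0.001,0,0],35]])

```text
time: 33.25
ee_pos: [0.5728, -0.0698, -0.0249]
tcp_rot: [180.0, -0.2, 90.0]
wrist_force: [-0.8, 14.7, 2.6]
opening: 0.0299
grasp_force: 6.8
```

>>> servo_tool(moves=[[[0,0,0],[-0.001,0,0],35]])

```text
time: 33.35
ee_pos: [0.5728, -0.07, -0.0249]
tcp_rot: [180.0, -0.3, 90.1]
wrist_force: [-0.3, 18.2, 2.7]
opening: 0.0297
grasp_force: 8.9
```

The TCP ended at -0.210, -0.140 and -0.070 for the three parts: exact 70 mm spacing. I'll retreat, lift and check.

>>> servo_tool(moves=[[[0,0,0],[0.004,0,0],35],[[0,0,0],[0.01,0,0],35],[[0,0,0],[0.02,0,0],35],[[0,0,0],[0.03,0,-0.03],35],[[0,0,0],[0.03,0,-0.05],35],[[0,0,0],[0.02,0,-0.05],35],[[0,0,0],[0,0,-0.05],35],[[0,0,0],[0,0,-0.05],35],[[0,0,0],[0,0,-0.05],35],[[0,0,0],[0,0,0],35]])

```text
time: 34.35
ee_pos: [0.5747, 0.0359, 0.2521]
tcp_rot: [179.4, -0.0, 90.0]
wrist_force: [-0.1, 0.6, -0.6]
opening: 0.03
grasp_force: 0.0
```

```bash
python3 - <<'E'
from h import *
look("spacer",.03,name="pics/w4.png");look("blank",.018);look("retainer",.02)
im,_=camera("top");a=cv2.imread("pics/w4.png")
cv2.imwrite("pics/f.png",np.hstack([cv2.resize(a[140:480,180:460],(400,486)),cv2.resize(im[160:330,370:510,::-1],(400,486))]))
E
```

```text
t 34.4 [0.5742 0.0359 0.2483] [179.6   0.   90. ] open 0.0298 F [-0.5 -0.3 -0.5]
spacer mark 0.59 [ 0.5708 -0.2514 -0.0081] [317. 375.]
spacer mask 0.77 [134 140 141] min [ 0.5367 -0.2851] max [ 0.6054 -0.2003]
t 34.55 [0.5726 0.0356 0.2429] [-179.9    0.    90. ] open 0.0299 F [-0.4  0.6 -0.6]
blank mark 0.78 [ 0.5713 -0.1839 -0.002 ] [320. 341.]
blank mask 0.71 [61 64 69] min [ 0.5045 -0.3108] max [ 0.641  -0.0268]
blank mask 0.57 [119 128 127] min [ 0.5383 -0.2158] max [ 0.606  -0.1435]
t 34.7 [0.5723 0.0356 0.2427] [-179.8    0.    90. ] open 0.0293 F [ 1.   0.2 -0.3]
retainer mark 0.97 [ 0.5723 -0.1128  0.0026] [321. 297.]
retainer mask 0.93 [ 21  66 131] min [0.3595 0.1899] max [0.4327 0.2195]
retainer mask 0.73 [153 105 124] min [0.6601 0.1762] max [0.7336 0.219 ]
retainer mask 0.68 [127 132 132] min [ 0.5409 -0.1451] max [ 0.6077 -0.0701]
```

View pics/f.png

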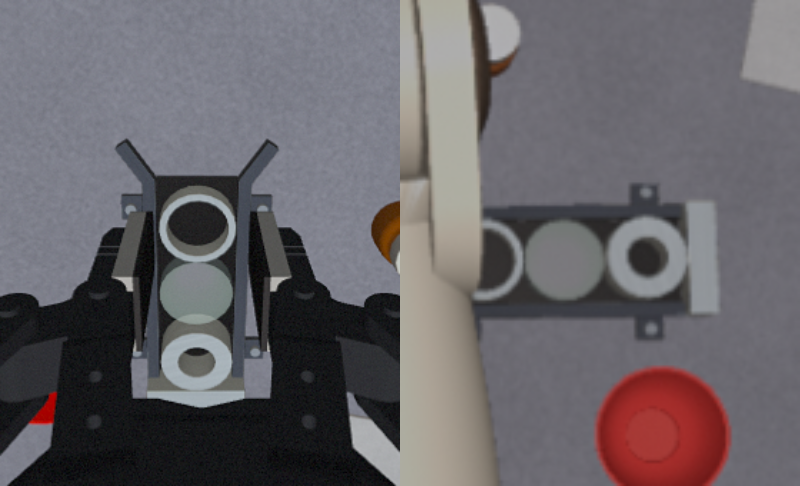

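The picture shows spacer, blank and retainer in that order against the stop and touching, with the retainer fully inside the mouth. The bowl and jar are untouched.

```bash
python3 -c "
from workcell import *
print(job_done())"
```

```text
the job is handed in; nothing more can be done
None
```

The lane is loaded in order, spacer against the end stop, then lens blank, then retaining ring, each touching its neighbour; the bowl, jar and screwdriver were left alone, and the job was handed in at about 35 s.

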